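# Set out the blood-film staining line towards the rinse station

## Task

Set out the blood-film staining line so that it runs, in order of use, towards the rinse station, whichever side that is on today: in the blue stand, the amber fixative bottle goes in the well farthest from the rinse station, the red-capped stain in the middle well and the blue-capped stain in the well nearest the station, all seated upright on the well floors. Seat the rinse beaker upright in the round recess of the rinse station, in front of the slides, and lay the timer flat and face up on the desk directly in front of the fixative's well, squared up to the stand and about a finger's width clear of it. Tip nothing over, and leave the specimen cup, the roll of labels and the forceps where they are.

Things in the scene. Friction and masses are not known exactly. Their poses are not given: they have to be found in the camera images.
- bottle_amber: Fixative bottle: amber-brown reagent bottle with a black cap; 40 mm diameter body, 83 mm tall with its 24 mm wide cap, straight-sided up to about 55 mm; loose, upright, about 0.08 kg. Origin: centre of the underside, z up along the bottle.
- bottle_red: Red stain: white reagent bottle with a red cap; 40 mm diameter body, 83 mm tall with its 24 mm wide cap, straight-sided up to about 55 mm; loose, upright, about 0.08 kg. Origin: centre of the underside, z up along the bottle.
- bottle_blue: Blue stain: white reagent bottle with a blue cap; 40 mm diameter body, 83 mm tall with its 24 mm wide cap, straight-sided up to about 55 mm; loose, upright, about 0.08 kg. Origin: centre of the underside, z up along the bottle.
- rinse_beaker: Rinse beaker: empty, translucent plastic beaker, 58 mm across the rim, 47 mm across the base, 69 mm tall, thin hollow wall; loose, upright, about 0.03 kg. Origin: centre of the underside, z up.
- bench_timer: Bench timer: flat white timer with a dark display, 58 mm (its x) by 64 mm (its y), 17 mm thick, lying face up on the desk, about 0.06 kg. Origin: centre of the underside; x points from its near edge to its far edge.
- stand: Blue bottle stand, fixed, 86 mm deep (x), 248 long (y), 26 high. Three round wells in a row at y = -82, 0, +82 mm (x = 0), each 55 wide, 18 deep, floor 8 mm above the desk. Origin: centre of the underside; x points away from the robot, y along the row to its left, both within 0.2 rad. Front edge at x = -43 mm. It may be left or right of the rinse station.
- rinse_station: Rinse station, fixed: white tray 152 mm deep (x), 128 wide (y), 20 high. Front half: round beaker recess centred at x = -34 mm, y = 0, 61 wide, 12 deep, floor 8 mm above the desk. Rear half (x over 0): two glass slides on steel rods, at most 27 mm above the desk. Origin: centre of the underside; x points away from the robot, within 0.2 rad.
- specimen_cup: Bystander: clear specimen cup with a yellow lid, 41 mm wide, 50 mm tall, standing right of the work. Origin: centre of the underside.
- roll_of_labels: Bystander: white roll of labels, 49 mm wide, 25 mm high, lying at the right of the work. Origin: centre of the underside.
- steel_forceps: Bystander: thin steel forceps, 142 mm long (its y), 12 mm wide, 9 mm high, lying left of the work. Origin: middle of the underside.

How it is judged:
By the outcome, as a careful person would: the job done as asked, in the order asked, and still so for the second after the job is handed in, with the robot touching nothing.
It also fails if it takes over 118 s, if anything falls off the work surface, if the arm or the gripper's body presses on something with over 40 N, if the wrist force passes 120 N, or if a joint passes its speed limit or range.

## Robot

A 6-joint arm with a two-finger parallel gripper is mounted at the origin on a cart in front of the work surface, level with it; the furniture and walls round the work are solid. World frame = base frame: x ahead of the robot, y to its left, z up, the work surface at z = 0. Lengths are in m, angles in rad, forces in N, time in s.
With the tool pointing down it reaches from about 0.35 to 0.975 m from the base axis. Payload 4.9 kg.
Tool frame: the origin (TCP) lies midway between the tips of the shut fingers; the grasp point (between the pads) lies 19 mm behind it; z points along the fingers, y is the line along which they close (so a half turn about z gives the same grasp; the last joint's range is limited). The gripper opens to 85 mm and grips with 20 to 120 N. Pads are 22 mm wide; open, the fingers measure 114 mm over their backs; the gripper's body (76 mm by 85 mm) begins 54 mm behind the grasp point. The pads swing forward as they close: fully open they stand 13 mm farther back than shut.
Start: joints at [1.019, 0.053, 1.613, -0, 1.476, -0.119], TCP at [0.262, 0.567, 0.231] pointing down, gripper open.
Joint ranges: [-3.01, 3.01], [-1.01, 2.22], [0.06, 2.58], [-1.02, 4.17], [0.09, 2.62], [-3.14, 3.14]. Speed limits (rad/s): [2.57, 2.57, 3.14, 3.14, 3.14, 3.14].

## Interface

Orientations are given as a rotation vector (axis times angle).
In Python, from station import ctrl gives the robot as it stands.
- The arm moves only by the tool step_arm, never from a script. Its argument "targets" is a list of rows, each an object with "travel": the shift along the world's x, y, z as a fraction of full scale, a list of three; "angular": the turn, a rotation vector about the world's x, y, z as a fraction of full scale, a list of three; "gripper": the opening, from 0 (shut) to 1 (fully open). In form: [{"travel": [x, y, z], "angular": [rx, ry, rz], "gripper": gripper}, ...]. A call has 1 to 10 rows; each row is the pose to reach, as a shift and turn from the pose commanded when the call began; what a row does not reach only later rows make up. Full scale, the value 1, is 0.6 m for a shift and pi/4 rad for a turn. A row lasts 1/10 s, in which the tool goes at most 50 mm and 8.59 degrees, less where a joint would pass 70% of its speed; a pose out of reach is approached as far as the arm can. A call with a number of a shift or a turn outside -1 to 1 is refused whole. A call with a gripper value outside its range is refused whole. The fingers move at their own pace and stop on an object; "squeeze" is the grip in N (left out, the last holds). Time passes only in rows, so rows that repeat a pose let the fingers close. It gives the time, the measured TCP pose, the force, the opening and the grip force at its end, in the units of the state.
- ctrl.get_obs(): the state, without advancing time (a new reading comes with each control period).
- ctrl.get_image(name): name is "side" or "top"; returns a dict with "img" (384x512x3 uint8, red, green, blue), "fx", "fy", "cx", "cy" (pixels), "D" ([k1, k2, p1, p2, k3] as OpenCV has them; the pictures are not rectified), "rvec" (rotation vector, rad) and "tvec" (3), from world to camera coordinates, as OpenCV has them. Camera axes: x right, y down, z forward; pixel columns grow to the right and rows downward; lengths in m; the calibration is good to about 2 mm. A picture is of the moment at which its call begins. There is no depth.
- ctrl.finish_job(): hands the job in; it is judged then, once.
The state is a dict: "t": time; "q": joint angles; "dq": joint speeds; "effort": joint torques, N m; "tool_pos": TCP position; "tool_rot": TCP orientation; "contact_force": force on the tool from outside, world axes, zero at the start; "wrist_torque": the same for the moment, N m; "opening": finger opening in m; "grip_force": force on a finger pad.
Only numpy, scipy, OpenCV 4.12 (cv2) and the standard library are available. Lean on these libraries where they do the work, as an engineer would, in place of code of your own. Each camera call takes 0.05 s, during which the arm holds its last target. There are 200 camera calls.

## Working session

There is one attempt and no reset: what is moved stays moved. The work goes in short steps, Python scripts to look and compute and a tool call to move; the robot and the scene stay as the last step left them, time stands still between calls to the robot, and variables do not carry over. Pictures are saved under pics/ and viewed, at most 14 in all, crops included, and the job is handed in when it is done.

Besides the shell and the picture viewer there is one more tool, called after ">>>" by a JSON object that holds its "fn" and its "kwargs". step_arm: Moves the arm, as the interface text tells. Its arguments: {"type":"object","properties":{"targets":{"type":"array"},"squeeze":{"type":"number"}},"required":["targets"]}

```bash
mkdir -p pics; python3 - <<'E'
from station import ctrl
import cv2,pickle
o=ctrl.get_obs();print({k:o[k] for k in('t','tool_pos','tool_rot','opening')})
for n in('top','side'):
    d=ctrl.get_image(n);pickle.dump(d,open(n+'0.pkl','wb'))
    print(n,{k:d[k] for k in d if k!='img'})
    cv2.imwrite(f'pics/{n}0.png',cv2.resize(d['img'][:,:,::-1],(800,600),interpolation=cv2.INTER_CUBIC))
E
```

```text
{'t': 0.0, 'tool_pos': array([0.26180002, 0.56681885, 0.23002909]), 'tool_rot': array([-0.67445266, -3.06759525,  0.00315908]), 'opening': 0.08520372960364479}
top {'fx': 377.0761944764623, 'fy': 377.0761944764623, 'cx': 260.01056707385743, 'cy': 192.90312467063734, 'D': array([-0.02649713,  0.        ,  0.        ,  0.        ,  0.        ]), 'rvec': array([ 2.14039252, -2.16323395,  0.11668733]), 'tvec': array([-0.03785941,  0.54653513,  1.35672928])}
side {'fx': 424.69417459905554, 'fy': 424.69417459905554, 'cx': 254.27820867232205, 'cy': 192.91805080455234, 'D': array([-0.09548492,  0.        ,  0.        ,  0.        ,  0.        ]), 'rvec': array([ 1.926251  , -0.51155321,  0.30639684]), 'tvec': array([-0.5195609 ,  0.15005124,  1.15990873])}
```

View pics/top0.png

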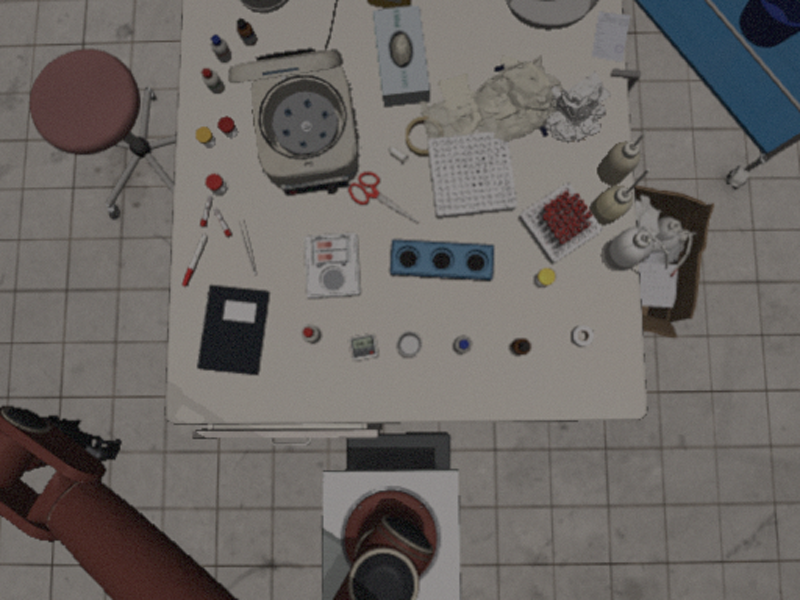

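View pics/side0.png

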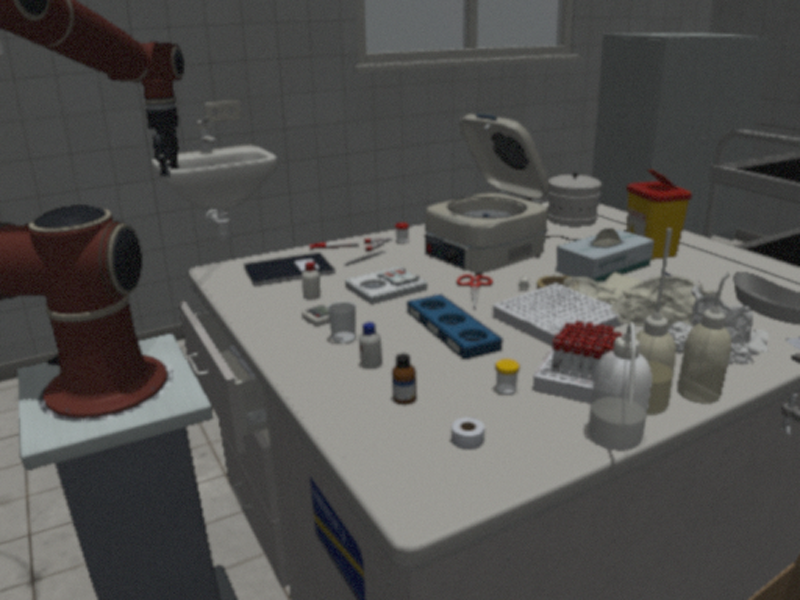

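The top view shows the rinse station (332,265) left of the stand (442,260). The front row, left to right, is red (311,333), timer (363,347), beaker (409,345), blue (462,344), amber (520,346). I'll enlarge these.

```bash
python3 - <<'E'
import cv2,pickle
d=pickle.load(open('top0.pkl','rb'))['img'];
a=cv2.resize(d[148:236,186:386,::-1],None,fx=4,fy=4,interpolation=cv2.INTER_CUBIC)
a=cv2.convertScaleAbs(a,alpha=1.4)
cv2.imwrite('pics/topc.png',a)
d=pickle.load(open('side0.pkl','rb'))['img'];
a=cv2.resize(d[150:290,180:340,::-1],None,fx=4.2,fy=4.2,interpolation=cv2.INTER_CUBIC)
cv2.imwrite('pics/sidec.png',cv2.convertScaleAbs(a,alpha=1.4))
E
```

```text
(no output)
```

View pics/topc.png

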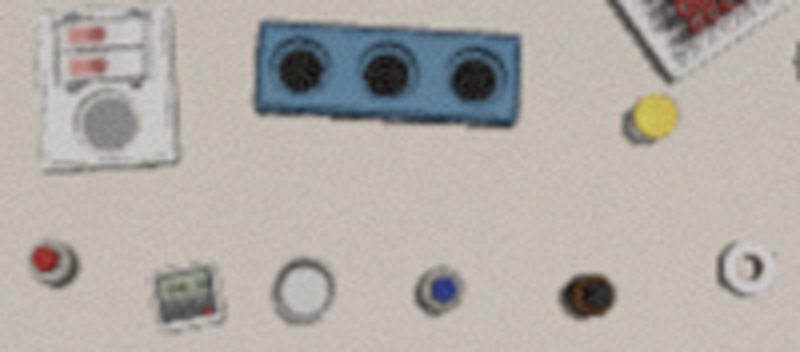

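View pics/sidec.png

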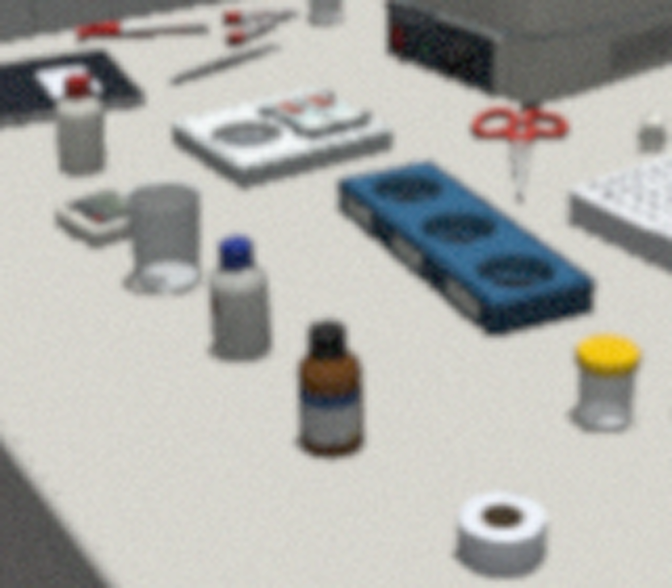

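```bash
cat >h.py <<'E'
import numpy as np,cv2,pickle
from scipy.optimize import least_squares
def proj(d,P):
    return cv2.projectPoints(np.float64(P).reshape(-1,1,3),d['rvec'],d['tvec'],np.array([[d['fx'],0,d['cx']],[0,d['fy'],d['cy']],[0,0,1]]),d['D'])[0][:,0]
def back(d,uv,z):
    K=np.array([[d['fx'],0,d['cx']],[0,d['fy'],d['cy']],[0,0,1]])
    n=cv2.undistortPoints(np.float64(uv).reshape(-1,1,2),K,d['D'])[:,0]
    R=cv2.Rodrigues(d['rvec'])[0];c=-R.T@d['tvec'];r=np.c_[n,np.ones(len(n))]@R
    return c+r*((np.ravel(z)-c[2])/r[:,2])[:,None]
def oc(uv,x0,y0,s): return (np.float64(uv)+.5)/s-.5+[x0,y0]
E
python3 - <<'E'
from h import *
T=pickle.load(open('top0.pkl','rb'));S=pickle.load(open('side0.pkl','rb'))
t=lambda uv:oc(uv,186,148,4); s=lambda uv:oc(uv,180,150,4.2)
np.set_printoptions(precision=4,suppress=True)
for d in(T,S):print('cam',-cv2.Rodrigues(d['rvec'])[0].T@d['tvec'])
for n,a,b,z in[('red',(45,258),(77,80),.083),('blue',(443,289),(236,243),.083),('amber',(598,294),(328,328),.083),('beaker rim',(304,291),(166,192),.069),
 ('cup',(656,116),(608,352),.05),('label',(747,268),(503,515),.025),('wellL',(301,66),(408,187),.026),('wellM',(388,70),(460,227),.026),('wellR',(475,75),(515,269),.026),('recess',(106,121),(246,132),.020),('timer',(186,294),(100,212),.017),
 ('standFL',(257,108),(341,183),.026),('standBL',(262,22),(430,165),.026),('standBR',(520,35),(592,287),.026),('standFR',(516,120),(487,313),.026),
 ('stBL',(40,12),(300,92),.02),('stFL',(43,166),(174,129),.02),('stFR',(178,158),(242,172),.02),('stBR',(172,8),(391,135),.02)]:
    print(n,back(T,t([a]),z)[0,:2],back(S,s([b]),z)[0,:2])
print('timer corners top',back(T,t([(156,270),(214,262),(223,323),(163,331)]),.012)[:,:2])
E
```

```text
cam [ 0.3766 -0.062   1.4125]
cam [-0.0205 -1.1364  0.5882]
red [0.474 0.18 ] [0.4696 0.1765]
blue [ 0.4429 -0.1713] [ 0.441 -0.174]
amber [ 0.437  -0.3073] [ 0.4348 -0.3091]
beaker rim [ 0.4431 -0.0489] [ 0.4491 -0.0436]
cup [ 0.6002 -0.3719] [ 0.5972 -0.3727]
label [ 0.4619 -0.4557] [ 0.4624 -0.4558]
wellL [ 0.6554 -0.0479] [ 0.6546 -0.0445]
wellM [ 0.6506 -0.1291] [ 0.6484 -0.1282]
wellR [ 0.6448 -0.2101] [ 0.6429 -0.2077]
recess [0.6065 0.1354] [0.6056 0.1401]
timer [0.4441 0.0608] [0.4357 0.0577]
standFL [ 0.6161 -0.0064] [ 0.6137 -0.01  ]
standBL [ 0.6979 -0.0117] [ 0.693  -0.0162]
standBR [ 0.6824 -0.2532] [ 0.6722 -0.2588]
standFR [ 0.6019 -0.2472] [ 0.5884 -0.2529]
stBL [0.7118 0.1988] [0.6915 0.201 ]
stFL [0.5647 0.1942] [0.5558 0.1794]
stFR [0.5707 0.0679] [0.5632 0.0638]
stBR [0.7139 0.0736] [0.7075 0.0684]
timer corners top [[0.4669 0.0891]
 [0.4738 0.0351]
 [0.4171 0.0269]
 [0.4103 0.0826]]
```

The measurements agree between cameras and with the given sizes:

| Item | Position (x, y) | Yaw |
|---|---|---|
| Stand | (0.650, -0.130) | -0.065 |
| Recess | (0.606, 0.134) | not needed |

The amber bottle goes in the right-hand well. I'm moving towards it first.

>>> {"fn": "step_arm", "kwargs": {"targets": [{"travel": [0.4, -0.7, 0], "angular": [0, 0, -0.44], "gripper": 1}, {"travel": [0.4, -0.7, 0], "angular": [0, 0, -0.44], "gripper": 1}, {"travel": [0.4, -0.7, 0], "angular": [0, 0, -0.44], "gripper": 1}, {"travel": [0.4, -0.7, 0], "angular": [0, 0, -0.44], "gripper": 1}, {"travel": [0.4, -0.7, 0], "angular": [0, 0, -0.44], "gripper": 1}, {"travel": [0.4, -0.7, 0], "angular": [0, 0, -0.44], "gripper": 1}, {"travel": [0.4, -0.7, 0], "angular": [0, 0, -0.44], "gripper": 1}, {"travel": [0.4, -0.7, 0], "angular": [0, 0, -0.44], "gripper": 1}, {"travel": [0.4, -0.7, 0], "angular": [0, 0, -0.44], "gripper": 1}, {"travel": [0.4, -0.7, 0], "angular": [0, 0, -0.44], "gripper": 1}], "squeeze": 30}}

```text
t: 1.1
tool_pos: [0.5029, 0.1445, 0.2309]
tool_rot: [-1.195, -2.905, 0.001]
contact_force: [0.3, 0.6, 0.3]
opening: 0.0858
grip_force: 0.0
```

>>> {"fn": "step_arm", "kwargs": {"targets": [{"travel": [-0.11, -0.758, -0.133], "angular": [0, 0, 0], "gripper": 1}, {"travel": [-0.11, -0.758, -0.133], "angular": [0, 0, 0], "gripper": 1}, {"travel": [-0.11, -0.758, -0.133], "angular": [0, 0, 0], "gripper": 1}, {"travel": [-0.11, -0.758, -0.133], "angular": [0, 0, 0], "gripper": 1}, {"travel": [-0.11, -0.758, -0.133], "angular": [0, 0, 0], "gripper": 1}, {"travel": [-0.11, -0.758, -0.133], "angular": [0, 0, 0], "gripper": 1}, {"travel": [-0.11, -0.758, -0.133], "angular": [0, 0, 0], "gripper": 1}, {"travel": [-0.11, -0.758, -0.133], "angular": [0, 0, 0], "gripper": 1}, {"travel": [-0.11, -0.758, -0.133], "angular": [0, 0, 0], "gripper": 1}, {"travel": [-0.11, -0.758, -0.133], "angular": [0, 0, 0], "gripper": 1}]}}

```text
t: 2.1
tool_pos: [0.4344, -0.3106, 0.1501]
tool_rot: [-1.197, -2.902, 0.0]
contact_force: [1.3, -0.4, -0.9]
opening: 0.0852
grip_force: 0.0
```

>>> {"fn": "step_arm", "kwargs": {"targets": [{"travel": [0, 0, 0], "angular": [0, 0, 0], "gripper": 1}, {"travel": [0, 0, 0], "angular": [0, 0, 0], "gripper": 1}]}}

```text
t: 2.3
tool_pos: [0.4361, -0.3067, 0.1511]
tool_rot: [-1.192, -2.906, -0.002]
contact_force: [0.5, -0.5, -0.3]
opening: 0.0855
grip_force: 0.0
```

>>> {"fn": "step_arm", "kwargs": {"targets": [{"travel": [0, 0, -0.07], "angular": [0, 0, 0], "gripper": 1}, {"travel": [0, 0, -0.14], "angular": [0, 0, 0], "gripper": 1}, {"travel": [0, 0, -0.19], "angular": [0, 0, 0], "gripper": 1}, {"travel": [0, 0, -0.213], "angular": [0, 0, 0], "gripper": 1}, {"travel": [0, 0, -0.213], "angular": [0, 0, 0], "gripper": 0.6}, {"travel": [0, 0, -0.213], "angular": [0, 0, 0], "gripper": 0.3}, {"travel": [0, 0, -0.213], "angular": [0, 0, 0], "gripper": 0.3}, {"travel": [0, 0, -0.213], "angular": [0, 0, 0], "gripper": 0.3}, {"travel": [0, 0, -0.213], "angular": [0, 0, 0], "gripper": 0.3}, {"travel": [0, 0, -0.213], "angular": [0, 0, 0], "gripper": 0.3}]}}

```text
t: 3.3
tool_pos: [0.4376, -0.3087, 0.0262]
tool_rot: [1.191, 2.903, -0.002]
contact_force: [-0.5, 0.5, 7.2]
opening: 0.038
grip_force: 30.1
```

>>> {"fn": "step_arm", "kwargs": {"targets": [{"travel": [0, 0, 0.05], "angular": [0, 0, 0], "gripper": 0.3}, {"travel": [0, 0, 0.12], "angular": [0, 0, 0], "gripper": 0.3}, {"travel": [0, 0, 0.2], "angular": [0, 0, 0], "gripper": 0.3}, {"travel": [0, 0, 0.2], "angular": [0, 0, 0], "gripper": 0.3}]}}

```text
t: 3.7
tool_pos: [0.44, -0.3111, 0.1529]
tool_rot: [1.187, 2.893, -0.009]
contact_force: [1.5, -0.1, -0.1]
opening: 0.0383
grip_force: 30.8
```

```bash
cat >>h.py <<'E'
def snap(name,n,box=None,s=None,al=1.3):
    from station import ctrl
    d=ctrl.get_image(n);pickle.dump(d,open(name+'.pkl','wb'));im=d['img'][:,:,::-1]
    if box: im=im[box[1]:box[3],box[0]:box[2]]
    s=s or min(800/im.shape[1],600/im.shape[0])
    cv2.imwrite(f'pics/{name}.png',cv2.convertScaleAbs(cv2.resize(im,None,fx=s,fy=s,interpolation=cv2.INTER_CUBIC),alpha=al));return d
E
python3 -c "
from h import *
snap('s1','side',(180,150,340,270),5)"
```

```text
(no output)
```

View pics/s1.png

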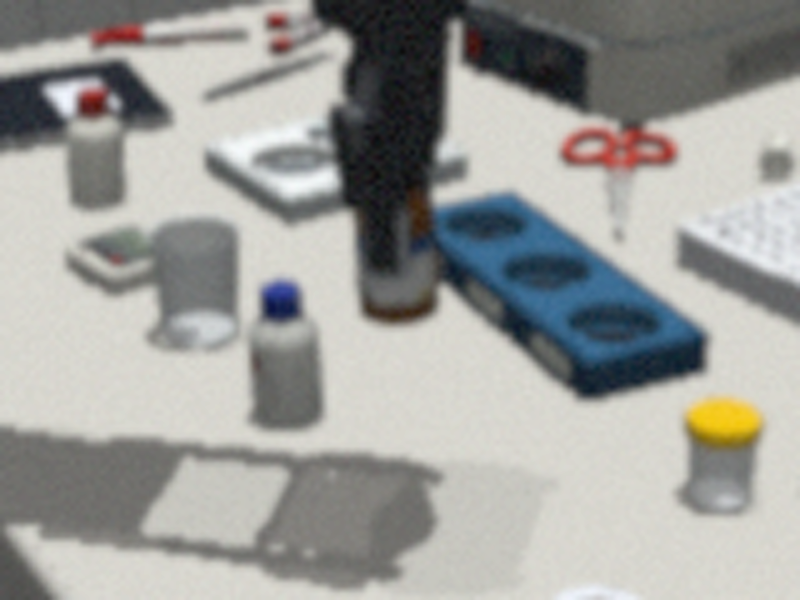

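The amber bottle is held upright, with its base at (400,310). Carrying it to the right-hand well.

>>> {"fn": "step_arm", "kwargs": {"targets": [{"travel": [0.08, 0.037, 0], "angular": [0, 0, 0], "gripper": 0.3}, {"travel": [0.16, 0.074, 0], "angular": [0, 0, 0], "gripper": 0.3}, {"travel": [0.24, 0.111, 0], "angular": [0, 0, 0], "gripper": 0.3}, {"travel": [0.31, 0.144, 0], "angular": [0, 0, 0], "gripper": 0.3}, {"travel": [0.3475, 0.161, 0], "angular": [0, 0, 0], "gripper": 0.3}, {"travel": [0.3475, 0.161, 0], "angular": [0, 0, 0], "gripper": 0.3}, {"travel": [0.3475, 0.161, 0], "angular": [0, 0, 0], "gripper": 0.3}, {"travel": [0.3475, 0.161, -0.05], "angular": [0, 0, 0], "gripper": 0.3}, {"travel": [0.3475, 0.161, -0.1], "angular": [0, 0, 0], "gripper": 0.3}, {"travel": [0.3475, 0.161, -0.1], "angular": [0, 0, 0], "gripper": 0.3}]}}

```text
t: 4.75
tool_pos: [0.6393, -0.21, 0.0772]
tool_rot: [-1.19, -2.895, -0.0]
contact_force: [-1.2, -0.1, -1.7]
opening: 0.0379
grip_force: 30.9
```

```bash
python3 - <<'E'
from h import *
from station import ctrl
for i in range(3):
    o=ctrl.get_obs();print(o['tool_pos'],o['contact_force'])
snap('t2','top',(240,130,340,205),8,1.8)
E
```

```text
[ 0.63931581 -0.20999043  0.0772427 ] [-1.21011019 -0.07363097 -1.72318992]
[ 0.63931581 -0.20999043  0.0772427 ] [-1.21011019 -0.07363097 -1.72318992]
[ 0.63931581 -0.20999043  0.0772427 ] [-1.21011019 -0.07363097 -1.72318992]
```

View pics/t2.png

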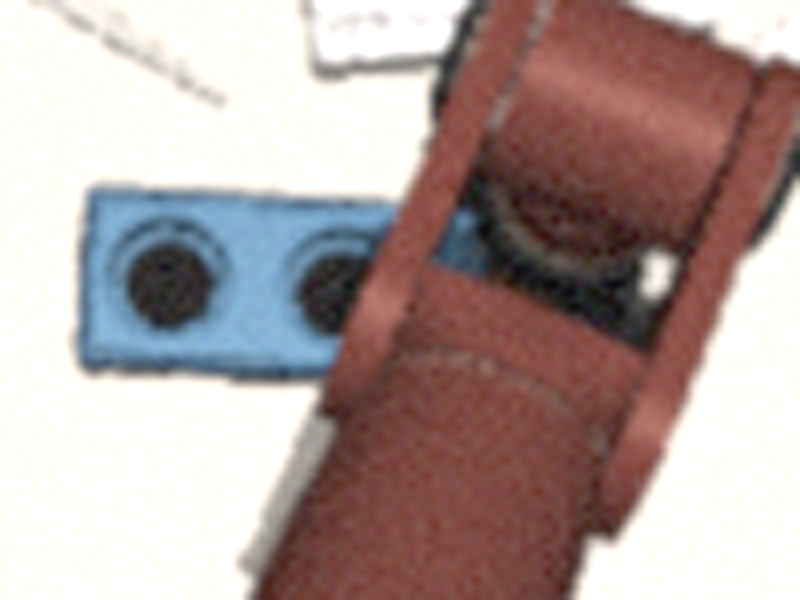

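>>> {"fn": "step_arm", "kwargs": {"targets": [{"travel": [0, 0, 0], "angular": [0, 0, 0], "gripper": 0.3}, {"travel": [0, 0, 0], "angular": [0, 0, 0], "gripper": 0.3}]}}

```text
t: 5.0
tool_pos: [0.6456, -0.2119, 0.0862]
tool_rot: [1.192, 2.903, -0.0]
contact_force: [0.3, 0.2, -1.0]
opening: 0.0376
grip_force: 31.0
```

>>> {"fn": "step_arm", "kwargs": {"targets": [{"travel": [0, 0, -0.03], "angular": [0, 0, 0], "gripper": 0.3}, {"travel": [0, 0, -0.05], "angular": [0, 0, 0], "gripper": 0.3}, {"travel": [0, 0, -0.06], "angular": [0, 0, 0], "gripper": 0.3}, {"travel": [0, 0, -0.07], "angular": [0, 0, 0], "gripper": 0.3}, {"travel": [0, 0, -0.07], "angular": [0, 0, 0], "gripper": 0.3}]}}

```text
t: 5.5
tool_pos: [0.6438, -0.2104, 0.04]
tool_rot: [-1.191, -2.904, -0.0]
contact_force: [-0.3, 0.8, -0.2]
opening: 0.038
grip_force: 31.0
```

>>> {"fn": "step_arm", "kwargs": {"targets": [{"travel": [0, 0, -0.005], "angular": [0, 0, 0], "gripper": 0.3}, {"travel": [0, 0, -0.01], "angular": [0, 0, 0], "gripper": 0.3}, {"travel": [0, 0, -0.01], "angular": [0, 0, 0], "gripper": 0.3}]}}

```text
t: 5.8
tool_pos: [0.6445, -0.2108, 0.0355]
tool_rot: [-1.192, -2.906, 0.0]
contact_force: [-0.3, 0.4, -1.1]
opening: 0.0379
grip_force: 31.0
```

>>> {"fn": "step_arm", "kwargs": {"targets": [{"travel": [0, 0, -0.003], "angular": [0, 0, 0], "gripper": 0.3}, {"travel": [0, 0, -0.005], "angular": [0, 0, 0], "gripper": 0.3}, {"travel": [0, 0, -0.005], "angular": [0, 0, 0], "gripper": 0.3}]}}

```text
t: 6.1
tool_pos: [0.6451, -0.2111, 0.0343]
tool_rot: [1.192, 2.906, -0.0]
contact_force: [-2.3, 0.6, 4.6]
opening: 0.038
grip_force: 31.5
```

Contact is at the expected floor height, so I'm releasing and rising.

>>> {"fn": "step_arm", "kwargs": {"targets": [{"travel": [0, 0, 0], "angular": [0, 0, 0], "gripper": 0.65}, {"travel": [0, 0, 0], "angular": [0, 0, 0], "gripper": 0.8}, {"travel": [0, 0, 0], "angular": [0, 0, 0], "gripper": 0.8}, {"travel": [0, 0, 0], "angular": [0, 0, 0], "gripper": 0.8}, {"travel": [0, 0, 0.03], "angular": [0, 0, 0], "gripper": 0.8}, {"travel": [0, 0, 0.08], "angular": [0, 0, 0], "gripper": 0.8}, {"travel": [0, 0, 0.15], "angular": [0, 0, 0], "gripper": 1}, {"travel": [0, 0, 0.22], "angular": [0, 0, 0], "gripper": 1}, {"travel": [0, 0, 0.22], "angular": [0, 0, 0], "gripper": 1}]}}

```text
t: 7.0
tool_pos: [0.649, -0.2127, 0.1757]
tool_rot: [1.186, 2.892, -0.001]
contact_force: [0.1, -0.2, 0.8]
opening: 0.0849
grip_force: 0.0
```

>>> {"fn": "step_arm", "kwargs": {"targets": [{"travel": [-0.287, 0.651, -0.022], "angular": [0, 0, 0], "gripper": 1}, {"travel": [-0.287, 0.651, -0.022], "angular": [0, 0, 0], "gripper": 1}, {"travel": [-0.287, 0.651, -0.022], "angular": [0, 0, 0], "gripper": 1}, {"travel": [-0.287, 0.651, -0.022], "angular": [0, 0, 0], "gripper": 1}, {"travel": [-0.287, 0.651, -0.022], "angular": [0, 0, 0], "gripper": 1}, {"travel": [-0.287, 0.651, -0.022], "angular": [0, 0, 0], "gripper": 1}, {"travel": [-0.287, 0.651, -0.022], "angular": [0, 0, 0], "gripper": 1}, {"travel": [-0.287, 0.651, -0.022], "angular": [0, 0, 0], "gripper": 1}, {"travel": [-0.287, 0.651, -0.022], "angular": [0, 0, 0], "gripper": 1}, {"travel": [-0.287, 0.651, -0.022], "angular": [0, 0, 0], "gripper": 1}]}}

```text
t: 8.0
tool_pos: [0.471, 0.1824, 0.1523]
tool_rot: [1.185, 2.909, 0.002]
contact_force: [-0.4, -0.3, -0.2]
opening: 0.0852
grip_force: 0.0
```

>>> {"fn": "step_arm", "kwargs": {"targets": [{"travel": [0, 0, 0], "angular": [0, 0, 0], "gripper": 1}, {"travel": [0, 0, 0], "angular": [0, 0, 0], "gripper": 1}]}}

```text
t: 8.2
tool_pos: [0.4731, 0.179, 0.1521]
tool_rot: [1.193, 2.905, 0.0]
contact_force: [0.4, -0.4, 0.4]
opening: 0.0855
grip_force: 0.0
```

```bash
python3 - <<'E'
from h import *
snap('s2','side',(180,140,340,260),5)
E
```

```text
(no output)
```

View pics/s2.png

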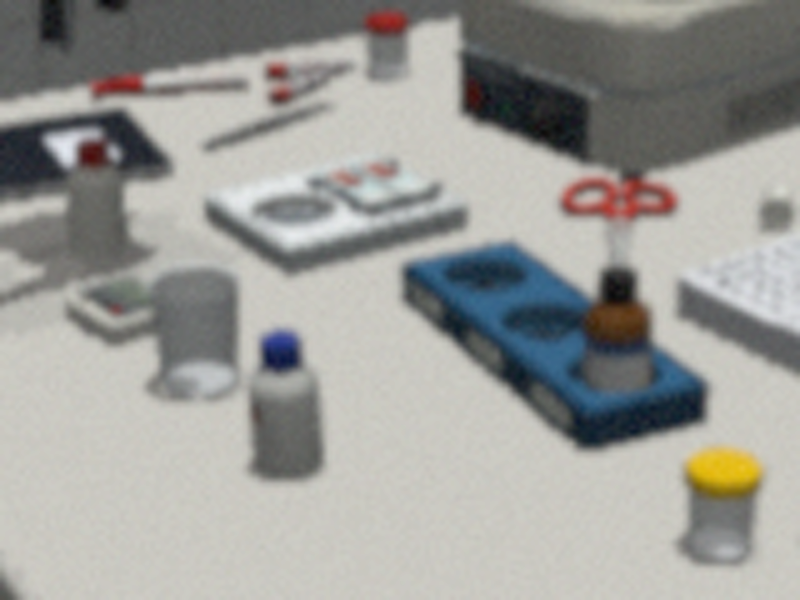

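The amber bottle stands upright in the right-hand well, cap at (618,283). Now grasping red.

>>> {"fn": "step_arm", "kwargs": {"targets": [{"travel": [0, 0, -0.07], "angular": [0, 0, 0], "gripper": 1}, {"travel": [0, 0, -0.14], "angular": [0, 0, 0], "gripper": 1}, {"travel": [0, 0, -0.19], "angular": [0, 0, 0], "gripper": 1}, {"travel": [0, 0, -0.213], "angular": [0, 0, 0], "gripper": 1}, {"travel": [0, 0, -0.213], "angular": [0, 0, 0], "gripper": 0.6}, {"travel": [0, 0, -0.213], "angular": [0, 0, 0], "gripper": 0.3}, {"travel": [0, 0, -0.213], "angular": [0, 0, 0], "gripper": 0.3}, {"travel": [0, 0, -0.213], "angular": [0, 0, 0], "gripper": 0.3}, {"travel": [0, 0, -0.213], "angular": [0, 0, 0], "gripper": 0.3}, {"travel": [0, 0, -0.213], "angular": [0, 0, 0], "gripper": 0.3}]}}

```text
t: 9.25
tool_pos: [0.4744, 0.18, 0.0262]
tool_rot: [1.19, 2.903, 0.003]
contact_force: [-0.6, -1.0, 6.0]
opening: 0.0384
grip_force: 30.5
```

>>> {"fn": "step_arm", "kwargs": {"targets": [{"travel": [0, 0, 0.05], "angular": [0, 0, 0], "gripper": 0.3}, {"travel": [0, 0, 0.12], "angular": [0, 0, 0], "gripper": 0.3}, {"travel": [0, 0, 0.22], "angular": [0, 0, 0], "gripper": 0.3}, {"travel": [0, 0, 0.22], "angular": [0, 0, 0], "gripper": 0.3}]}}

```text
t: 9.65
tool_pos: [0.4763, 0.1808, 0.1635]
tool_rot: [1.187, 2.897, 0.012]
contact_force: [1.9, -0.6, -0.3]
opening: 0.0388
grip_force: 30.7
```

>>> {"fn": "step_arm", "kwargs": {"targets": [{"travel": [0.037, -0.064, 0], "angular": [0, 0, 0], "gripper": 0.3}, {"travel": [0.074, -0.128, 0], "angular": [0, 0, 0], "gripper": 0.3}, {"travel": [0.111, -0.193, 0], "angular": [0, 0, 0], "gripper": 0.3}, {"travel": [0.148, -0.257, 0], "angular": [0, 0, 0], "gripper": 0.3}, {"travel": [0.185, -0.322, 0], "angular": [0, 0, 0], "gripper": 0.3}, {"travel": [0.222, -0.386, 0], "angular": [0, 0, 0], "gripper": 0.3}, {"travel": [0.259, -0.451, 0], "angular": [0, 0, 0], "gripper": 0.3}, {"travel": [0.285, -0.495, 0], "angular": [0, 0, 0], "gripper": 0.3}, {"travel": [0.296, -0.515, 0], "angular": [0, 0, 0], "gripper": 0.3}, {"travel": [0.296, -0.515, 0], "angular": [0, 0, 0], "gripper": 0.3}]}}

```text
t: 10.65
tool_pos: [0.6502, -0.1304, 0.1552]
tool_rot: [-1.194, -2.905, -0.0]
contact_force: [-0.1, 1.1, -0.7]
opening: 0.0383
grip_force: 30.7
```

>>> {"fn": "step_arm", "kwargs": {"targets": [{"travel": [0, 0, 0], "angular": [0, 0, 0], "gripper": 0.3}, {"travel": [0, 0, -0.05], "angular": [0, 0, 0], "gripper": 0.3}, {"travel": [0, 0, -0.1], "angular": [0, 0, 0], "gripper": 0.3}, {"travel": [0, 0, -0.13], "angular": [0, 0, 0], "gripper": 0.3}, {"travel": [0, 0, -0.15], "angular": [0, 0, 0], "gripper": 0.3}, {"travel": [0, 0, -0.165], "angular": [0, 0, 0], "gripper": 0.3}, {"travel": [0, 0, -0.18], "angular": [0, 0, 0], "gripper": 0.3}, {"travel": [0, 0, -0.189], "angular": [0, 0, 0], "gripper": 0.3}, {"travel": [0, 0, -0.189], "angular": [0, 0, 0], "gripper": 0.3}]}}

```text
t: 11.55
tool_pos: [0.6498, -0.1292, 0.0419]
tool_rot: [-1.192, -2.906, 0.0]
contact_force: [-0.8, 0.4, -1.5]
opening: 0.0386
grip_force: 30.7
```

>>> {"fn": "step_arm", "kwargs": {"targets": [{"travel": [0, 0, -0.005], "angular": [0, 0, 0], "gripper": 0.3}, {"travel": [0, 0, -0.01], "angular": [0, 0, 0], "gripper": 0.3}, {"travel": [0, 0, -0.013], "angular": [0, 0, 0], "gripper": 0.3}, {"travel": [0, 0, -0.015], "angular": [0, 0, 0], "gripper": 0.3}, {"travel": [0, 0, -0.015], "angular": [0, 0, 0], "gripper": 0.3}]}}

```text
t: 12.05
tool_pos: [0.6503, -0.1294, 0.0343]
tool_rot: [1.192, 2.906, -0.0]
contact_force: [-2.1, 0.5, 3.6]
opening: 0.0388
grip_force: 31.0
```

>>> {"fn": "step_arm", "kwargs": {"targets": [{"travel": [0, 0, 0], "angular": [0, 0, 0], "gripper": 0.65}, {"travel": [0, 0, 0], "angular": [0, 0, 0], "gripper": 0.8}, {"travel": [0, 0, 0], "angular": [0, 0, 0], "gripper": 0.8}, {"travel": [0, 0, 0], "angular": [0, 0, 0], "gripper": 0.8}, {"travel": [0, 0, 0.03], "angular": [0, 0, 0], "gripper": 0.8}, {"travel": [0, 0, 0.08], "angular": [0, 0, 0], "gripper": 0.8}, {"travel": [0, 0, 0.15], "angular": [0, 0, 0], "gripper": 1}, {"travel": [0, 0, 0.22], "angular": [0, 0, 0], "gripper": 1}, {"travel": [0, 0, 0.22], "angular": [0, 0, 0], "gripper": 1}]}}

```text
t: 12.95
tool_pos: [0.6547, -0.1306, 0.1761]
tool_rot: [1.186, 2.892, 0.002]
contact_force: [0.5, -0.2, 0.8]
opening: 0.085
grip_force: 0.0
```

>>> {"fn": "step_arm", "kwargs": {"targets": [{"travel": [-0.346, -0.07, -0.0235], "angular": [0, 0, 0], "gripper": 1}, {"travel": [-0.346, -0.07, -0.0235], "angular": [0, 0, 0], "gripper": 1}, {"travel": [-0.346, -0.07, -0.0235], "angular": [0, 0, 0], "gripper": 1}, {"travel": [-0.346, -0.07, -0.0235], "angular": [0, 0, 0], "gripper": 1}, {"travel": [-0.346, -0.07, -0.0235], "angular": [0, 0, 0], "gripper": 1}, {"travel": [-0.346, -0.07, -0.0235], "angular": [0, 0, 0], "gripper": 1}, {"travel": [-0.346, -0.07, -0.0235], "angular": [0, 0, 0], "gripper": 1}]}}

```text
t: 13.65
tool_pos: [0.4436, -0.1716, 0.1526]
tool_rot: [1.191, 2.904, 0.0]
contact_force: [0.0, 0.1, 0.2]
opening: 0.0853
grip_force: 0.0
```

>>> {"fn": "step_arm", "kwargs": {"targets": [{"travel": [0, 0, -0.07], "angular": [0, 0, 0], "gripper": 1}, {"travel": [0, 0, -0.14], "angular": [0, 0, 0], "gripper": 1}, {"travel": [0, 0, -0.19], "angular": [0, 0, 0], "gripper": 1}, {"travel": [0, 0, -0.213], "angular": [0, 0, 0], "gripper": 1}, {"travel": [0, 0, -0.213], "angular": [0, 0, 0], "gripper": 0.6}, {"travel": [0, 0, -0.213], "angular": [0, 0, 0], "gripper": 0.3}, {"travel": [0, 0, -0.213], "angular": [0, 0, 0], "gripper": 0.3}, {"travel": [0, 0, -0.213], "angular": [0, 0, 0], "gripper": 0.3}, {"travel": [0, 0, -0.213], "angular": [0, 0, 0], "gripper": 0.3}, {"travel": [0, 0, -0.213], "angular": [0, 0, 0], "gripper": 0.3}]}}

```text
t: 14.65
tool_pos: [0.4443, -0.1722, 0.0257]
tool_rot: [1.191, 2.902, -0.0]
contact_force: [0.3, 0.4, 5.3]
opening: 0.0386
grip_force: 30.3
```

>>> {"fn": "step_arm", "kwargs": {"targets": [{"travel": [0, 0, 0.05], "angular": [0, 0, 0], "gripper": 0.3}, {"travel": [0, 0, 0.12], "angular": [0, 0, 0], "gripper": 0.3}, {"travel": [0, 0, 0.22], "angular": [0, 0, 0], "gripper": 0.3}, {"travel": [0, 0, 0.22], "angular": [0, 0, 0], "gripper": 0.3}]}}

```text
t: 15.05
tool_pos: [0.4456, -0.1731, 0.1628]
tool_rot: [1.187, 2.895, -0.003]
contact_force: [1.0, -0.4, -0.6]
opening: 0.0383
grip_force: 30.9
```

>>> {"fn": "step_arm", "kwargs": {"targets": [{"travel": [0.06, 0.035, 0], "angular": [0, 0, 0], "gripper": 0.3}, {"travel": [0.12, 0.07, 0], "angular": [0, 0, 0], "gripper": 0.3}, {"travel": [0.18, 0.105, 0], "angular": [0, 0, 0], "gripper": 0.3}, {"travel": [0.24, 0.14, 0], "angular": [0, 0, 0], "gripper": 0.3}, {"travel": [0.3, 0.175, 0], "angular": [0, 0, 0], "gripper": 0.3}, {"travel": [0.34, 0.198, 0], "angular": [0, 0, 0], "gripper": 0.3}, {"travel": [0.355, 0.207, 0], "angular": [0, 0, 0], "gripper": 0.3}, {"travel": [0.355, 0.207, 0], "angular": [0, 0, 0], "gripper": 0.3}, {"travel": [0.355, 0.207, 0], "angular": [0, 0, 0], "gripper": 0.3}]}}

```text
t: 15.95
tool_pos: [0.6544, -0.0476, 0.1548]
tool_rot: [-1.192, -2.905, 0.001]
contact_force: [-0.1, -0.7, -1.3]
opening: 0.0382
grip_force: 31.0
```

>>> {"fn": "step_arm", "kwargs": {"targets": [{"travel": [0, 0, 0], "angular": [0, 0, 0], "gripper": 0.3}, {"travel": [0, 0, -0.05], "angular": [0, 0, 0], "gripper": 0.3}, {"travel": [0, 0, -0.1], "angular": [0, 0, 0], "gripper": 0.3}, {"travel": [0, 0, -0.13], "angular": [0, 0, 0], "gripper": 0.3}, {"travel": [0, 0, -0.15], "angular": [0, 0, 0], "gripper": 0.3}, {"travel": [0, 0, -0.165], "angular": [0, 0, 0], "gripper": 0.3}, {"travel": [0, 0, -0.18], "angular": [0, 0, 0], "gripper": 0.3}, {"travel": [0, 0, -0.189], "angular": [0, 0, 0], "gripper": 0.3}, {"travel": [0, 0, -0.189], "angular": [0, 0, 0], "gripper": 0.3}]}}

```text
t: 16.85
tool_pos: [0.6553, -0.047, 0.0416]
tool_rot: [-1.192, -2.906, 0.0]
contact_force: [0.3, -0.1, -0.7]
opening: 0.0382
grip_force: 31.0
```

>>> {"fn": "step_arm", "kwargs": {"targets": [{"travel": [0, 0, -0.005], "angular": [0, 0, 0], "gripper": 0.3}, {"travel": [0, 0, -0.01], "angular": [0, 0, 0], "gripper": 0.3}, {"travel": [0, 0, -0.013], "angular": [0, 0, 0], "gripper": 0.3}, {"travel": [0, 0, -0.015], "angular": [0, 0, 0], "gripper": 0.3}, {"travel": [0, 0, -0.015], "angular": [0, 0, 0], "gripper": 0.3}]}}

```text
t: 17.35
tool_pos: [0.6557, -0.0471, 0.0338]
tool_rot: [1.192, 2.906, -0.0]
contact_force: [-3.1, -0.1, 3.6]
opening: 0.0385
grip_force: 31.3
```

>>> {"fn": "step_arm", "kwargs": {"targets": [{"travel": [0, 0, 0], "angular": [0, 0, 0], "gripper": 0.65}, {"travel": [0, 0, 0], "angular": [0, 0, 0], "gripper": 0.8}, {"travel": [0, 0, 0], "angular": [0, 0, 0], "gripper": 0.8}, {"travel": [0, 0, 0], "angular": [0, 0, 0], "gripper": 0.8}, {"travel": [0, 0, 0.03], "angular": [0, 0, 0], "gripper": 0.8}, {"travel": [0, 0, 0.08], "angular": [0, 0, 0], "gripper": 0.8}, {"travel": [0, 0, 0.15], "angular": [0, 0, 0], "gripper": 1}, {"travel": [0, 0, 0.22], "angular": [0, 0, 0], "gripper": 1}, {"travel": [0, 0, 0.22], "angular": [0, 0, 0], "gripper": 1}]}}

```text
t: 18.25
tool_pos: [0.6602, -0.0478, 0.1757]
tool_rot: [1.186, 2.892, 0.005]
contact_force: [1.4, -0.2, 0.8]
opening: 0.0853
grip_force: 0.0
```

>>> {"fn": "step_arm", "kwargs": {"targets": [{"travel": [-0.35, 0, 0], "angular": [0, 0, 0.99], "gripper": 1}, {"travel": [-0.35, 0, 0], "angular": [0, 0, 0.99], "gripper": 1}, {"travel": [-0.35, 0, 0], "angular": [0, 0, 0.99], "gripper": 1}, {"travel": [-0.35, 0, 0], "angular": [0, 0, 0.99], "gripper": 1}, {"travel": [-0.35, 0, 0], "angular": [0, 0, 0.99], "gripper": 1}, {"travel": [-0.35, 0, 0], "angular": [0, 0, 0.99], "gripper": 1}, {"travel": [-0.35, 0, 0], "angular": [0, 0, 0.99], "gripper": 1}, {"travel": [-0.35, 0, 0], "angular": [0, 0, 0.99], "gripper": 1}, {"travel": [-0.35, 0, 0], "angular": [0, 0, 0.99], "gripper": 1}], "squeeze": 20}}

```text
t: 19.15
tool_pos: [0.4465, -0.0472, 0.1655]
tool_rot: [0.003, 3.141, -0.0]
contact_force: [0.6, -0.6, -0.5]
opening: 0.0854
grip_force: 0.0
```

```bash
python3 - <<'E'
from h import *
snap('s3','side',(180,140,340,260),5)
E
```

```text
(no output)
```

View pics/s3.png

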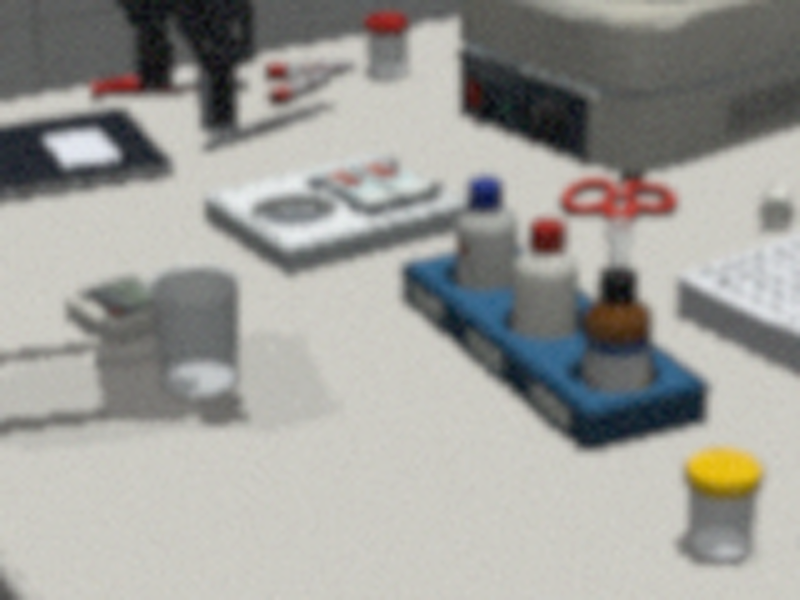

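All three bottles stand upright in the right order: blue cap (485,193), red (547,235), amber (618,283). Now the beaker.

>>> {"fn": "step_arm", "kwargs": {"targets": [{"travel": [0, 0, -0.07], "angular": [0, 0, 0], "gripper": 1}, {"travel": [0, 0, -0.14], "angular": [0, 0, 0], "gripper": 1}, {"travel": [0, 0, -0.2], "angular": [0, 0, 0], "gripper": 1}, {"travel": [0, 0, -0.233], "angular": [0, 0, 0], "gripper": 1}, {"travel": [0, 0, -0.233], "angular": [0, 0, 0], "gripper": 0.8}, {"travel": [0, 0, -0.233], "angular": [0, 0, 0], "gripper": 0.7}, {"travel": [0, 0, -0.233], "angular": [0, 0, 0], "gripper": 0.5}, {"travel": [0, 0, -0.233], "angular": [0, 0, 0], "gripper": 0.5}, {"travel": [0, 0, -0.233], "angular": [0, 0, 0], "gripper": 0.5}, {"travel": [0, 0, -0.233], "angular": [0, 0, 0], "gripper": 0.5}], "squeeze": 20}}

```text
t: 20.2
tool_pos: [0.4461, -0.0473, 0.0262]
tool_rot: [0.001, 3.14, -0.001]
contact_force: [-0.1, 0.2, 1.5]
opening: 0.0567
grip_force: 21.3
```

>>> {"fn": "step_arm", "kwargs": {"targets": [{"travel": [0, 0, 0], "angular": [0, 0, 0], "gripper": 0.5}, {"travel": [0, 0, 0.02], "angular": [0, 0, 0], "gripper": 0.5}, {"travel": [0, 0, 0.04], "angular": [0, 0, 0], "gripper": 0.5}, {"travel": [0, 0, 0.08], "angular": [0, 0, 0], "gripper": 0.5}, {"travel": [0, 0, 0.08], "angular": [0, 0, 0], "gripper": 0.5}, {"travel": [0, 0, 0.08], "angular": [0, 0, 0], "gripper": 0.5}]}}

```text
t: 20.8
tool_pos: [0.4461, -0.0472, 0.0742]
tool_rot: [0.001, 3.139, -0.001]
contact_force: [-0.3, -0.3, -0.6]
opening: 0.057
grip_force: 21.5
```

```bash
python3 - <<'E'
from h import *
snap('s4','side',(180,140,340,260),5)
E
```

```text
(no output)
```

View pics/s4.png

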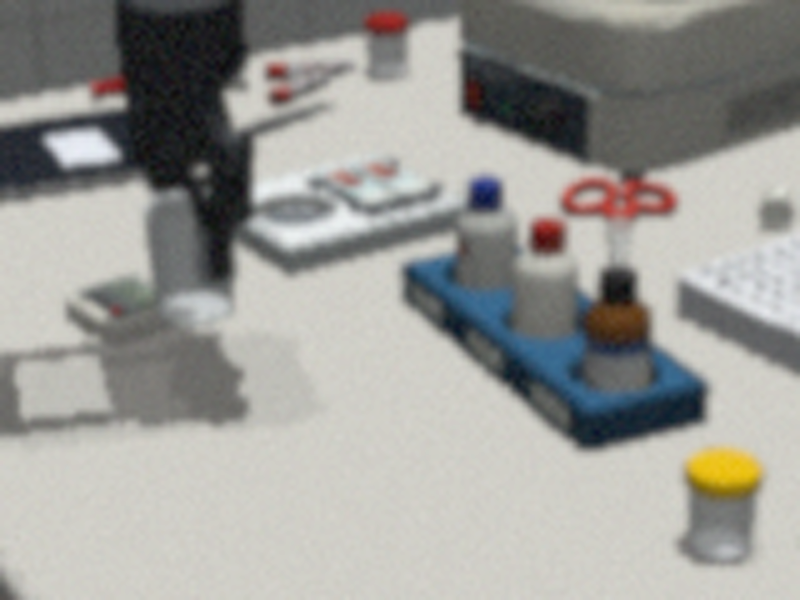

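```bash
python3 - <<'E'
from h import *
S=pickle.load(open('s4.pkl','rb'));S3=pickle.load(open('s3.pkl','rb'))
f=lambda u:(u-[180,140]+.5)*5-.5
print(f(proj(S,[[.4451,-.0476,.048],[.4451,-.0711,.048],[.4451,-.0241,.048],[.4216,-.0476,.048],[.4686,-.0476,.048]])))
# earlier: on-desk silhouettes rim/base left,right
print(f(proj(S3,[[.4451,-.0476,0],[.4451,-.0476,.069]])))
E
```

```text
[[196.4265474  313.76066358]
 [212.67205413 327.69273672]
 [180.65547573 300.23175679]
 [161.17018651 322.24770624]
 [231.15852321 305.399602  ]]
[[200.67339372 384.04261102]
 [194.54053792 282.3461044 ]]
```

>>> {"fn": "step_arm", "kwargs": {"targets": [{"travel": [0.05, 0.057, 0.02], "angular": [0, 0, 0.05], "gripper": 0.5}, {"travel": [0.1, 0.114, 0.02], "angular": [0, 0, 0.05], "gripper": 0.5}, {"travel": [0.15, 0.17, 0.02], "angular": [0, 0, 0.05], "gripper": 0.5}, {"travel": [0.2, 0.228, 0.02], "angular": [0, 0, 0.05], "gripper": 0.5}, {"travel": [0.24, 0.274, 0.02], "angular": [0, 0, 0.05], "gripper": 0.5}, {"travel": [0.268, 0.305, 0.02], "angular": [0, 0, 0.05], "gripper": 0.5}, {"travel": [0.268, 0.305, 0.02], "angular": [0, 0, 0.05], "gripper": 0.5}, {"travel": [0.268, 0.305, 0], "angular": [0, 0, 0.05], "gripper": 0.5}, {"travel": [0.268, 0.305, 0], "angular": [0, 0, 0.05], "gripper": 0.5}]}}

```text
t: 21.75
tool_pos: [0.6035, 0.1351, 0.0697]
tool_rot: [0.059, -3.135, 0.001]
contact_force: [-0.1, -0.6, -0.5]
opening: 0.057
grip_force: 21.6
```

```bash
python3 - <<'E'
from h import *
S=snap('s5','side',(205,150,305,225),8)
f=lambda u:(u-[205,150]+.5)*8-.5
print(f(proj(S,[[.606,.1355,.048],[.606,.1355,.02],[.606,.105,.02],[.606,.166,.02],[.5755,.1355,.02],[.6365,.1355,.02]])))
E
```

```text
[[272.19173907 196.67226849]
 [274.4145765  254.91958308]
 [305.78133987 276.79723517]
 [244.05210757 233.74254175]
 [213.42907596 268.48433495]
 [334.36494573 241.59259239]]
```

View pics/s5.png

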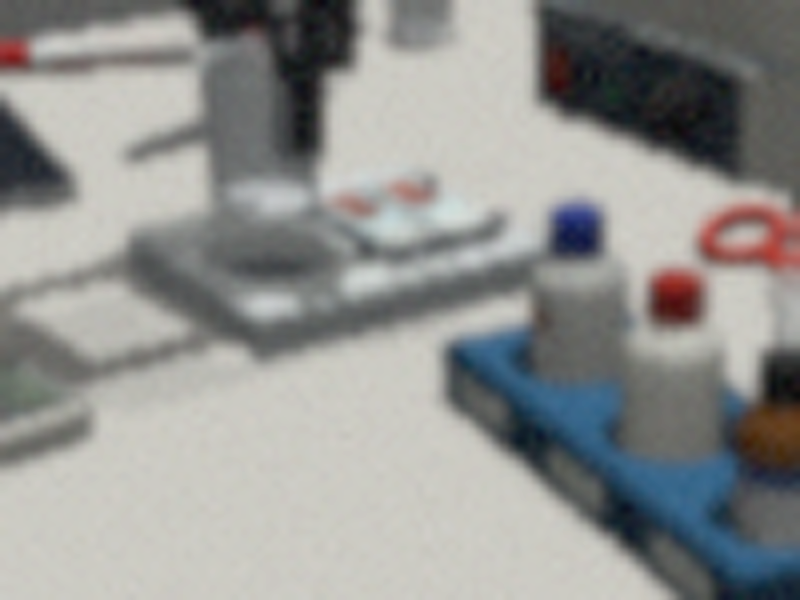

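The beaker's base (270,195) and the recess (centre about 275,252) both sit where predicted. Lowering.

>>> {"fn": "step_arm", "kwargs": {"targets": [{"travel": [0, 0, -0.02], "angular": [0, 0, 0], "gripper": 0.5}, {"travel": [0, 0, -0.035], "angular": [0, 0, 0], "gripper": 0.5}, {"travel": [0, 0, -0.045], "angular": [0, 0, 0], "gripper": 0.5}, {"travel": [0, 0, -0.055], "angular": [0, 0, 0], "gripper": 0.5}, {"travel": [0, 0, -0.06], "angular": [0, 0, 0], "gripper": 0.5}, {"travel": [0, 0, -0.06], "angular": [0, 0, 0], "gripper": 0.5}]}}

```text
t: 22.4
tool_pos: [0.6059, 0.1359, 0.0366]
tool_rot: [0.06, -3.14, 0.0]
contact_force: [-0.3, -0.3, -1.1]
opening: 0.0566
grip_force: 21.6
```

>>> {"fn": "step_arm", "kwargs": {"targets": [{"travel": [0, 0, -0.003], "angular": [0, 0, 0], "gripper": 0.5}, {"travel": [0, 0, -0.006], "angular": [0, 0, 0], "gripper": 0.5}, {"travel": [0, 0, -0.006], "angular": [0, 0, 0], "gripper": 0.5}]}}

```text
t: 22.7
tool_pos: [0.6068, 0.136, 0.0343]
tool_rot: [-0.06, 3.14, 0.0]
contact_force: [-0.7, -0.4, 1.9]
opening: 0.0566
grip_force: 21.6
```

>>> {"fn": "step_arm", "kwargs": {"targets": [{"travel": [0, 0, 0], "angular": [0, 0, 0], "gripper": 0.8}, {"travel": [0, 0, 0], "angular": [0, 0, 0], "gripper": 1}, {"travel": [0, 0, 0], "angular": [0, 0, 0], "gripper": 1}, {"travel": [0, 0, 0], "angular": [0, 0, 0], "gripper": 1}, {"travel": [0, 0, 0.03], "angular": [0, 0, 0], "gripper": 1}, {"travel": [0, 0, 0.08], "angular": [0, 0, 0], "gripper": 1}, {"travel": [0, 0, 0.15], "angular": [0, 0, 0], "gripper": 1}, {"travel": [0, 0, 0.2], "angular": [0, 0, 0], "gripper": 1}, {"travel": [0, 0, 0.2], "angular": [0, 0, 0], "gripper": 1}]}}

```text
t: 23.6
tool_pos: [0.6098, 0.1364, 0.1603]
tool_rot: [-0.06, 3.13, 0.001]
contact_force: [0.7, 0.8, 0.2]
opening: 0.0856
grip_force: 0.0
```

```bash
python3 - <<'E'
from h import *
T=pickle.load(open('top0.pkl','rb'))
c=lambda im,x,y,w,h,s:cv2.resize(im[y:y+h,x:x+w,::-1],None,fx=s,fy=s,interpolation=cv2.INTER_CUBIC)
a=c(T['img'],220,209,25,25,16)
S=snap('s6','side')
b=c(S['img'],188,180,40,50,8)[:400]
a=cv2.convertScaleAbs(a,alpha=2.2,beta=-110);b=cv2.convertScaleAbs(b,alpha=1.5)
cv2.imwrite('pics/z.png',np.hstack([a,b]))
E
```

```text
(no output)
```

View pics/z.png

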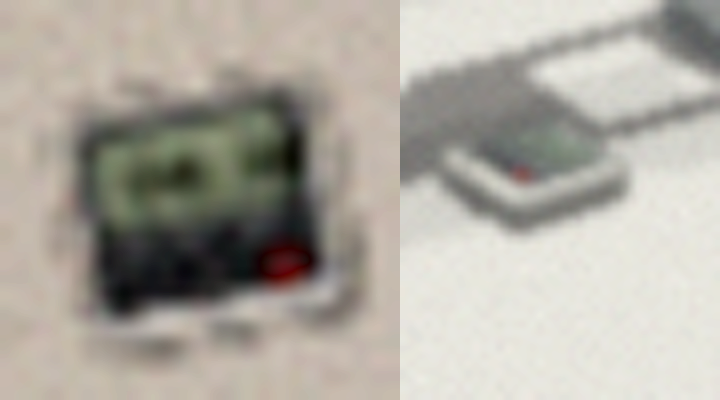

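```bash
python3 - <<'E'
from h import *
T=pickle.load(open('top0.pkl','rb'));S=pickle.load(open('s6.pkl','rb'))
np.set_printoptions(precision=4,suppress=True)
p=back(T,oc([(82,120),(295,92),(322,280),(100,318)],220,209,16),.017)[:,:2]
print('panel',p,p.mean(0)); 
q=back(S,oc([(442-400,153),(520-400,205),(628-400,166)],188,180,8),.017)[:,:2]
print('side NL NR FR',q,(q[0]+q[2])/2)
R=np.array([[np.cos(.12),-np.sin(.12)],[np.sin(.12),np.cos(.12)]])
C=np.array([[29,32],[29,-32],[-29,-32],[-29,32]])/1000@R.T
for c in([.442,.0585],[.438,.058],[.440,.055]):
  P=np.c_[C+c,np.full(4,.017)]
  print(c,((proj(T,P)-[220,209]+.5)*16-.5).round().tolist(),((proj(S,P)-[188,180]+.5)*8-.5+[400,0]).round().tolist())
E
```

```text
panel [[0.4632 0.0885]
 [0.4692 0.039 ]
 [0.4257 0.0329]
 [0.4175 0.0843]] [0.4439 0.0612]
side NL NR FR [[0.4099 0.0868]
 [0.418  0.0225]
 [0.4706 0.0343]] [0.4402 0.0606]
[0.442, 0.0585] [[59.0, 104.0], [333.0, 68.0], [364.0, 317.0], [89.0, 353.0]] [[562.0, 118.0], [641.0, 167.0], [517.0, 205.0], [441.0, 153.0]]
[0.438, 0.058] [[61.0, 121.0], [335.0, 85.0], [366.0, 335.0], [91.0, 371.0]] [[554.0, 121.0], [633.0, 170.0], [508.0, 208.0], [432.0, 156.0]]
[0.44, 0.055] [[74.0, 113.0], [348.0, 77.0], [379.0, 326.0], [104.0, 362.0]] [[561.0, 122.0], [640.0, 172.0], [516.0, 209.0], [439.0, 157.0]]
```

>>> {"fn": "step_arm", "kwargs": {"targets": [{"travel": [-0.274, -0.1265, 0], "angular": [0, 0, 0.106], "gripper": 1}, {"travel": [-0.274, -0.1265, 0], "angular": [0, 0, 0.106], "gripper": 1}, {"travel": [-0.274, -0.1265, 0], "angular": [0, 0, 0.106], "gripper": 1}, {"travel": [-0.274, -0.1265, 0], "angular": [0, 0, 0.106], "gripper": 1}, {"travel": [-0.274, -0.1265, -0.05], "angular": [0, 0, 0.106], "gripper": 1}, {"travel": [-0.274, -0.1265, -0.12], "angular": [0, 0, 0.106], "gripper": 1}, {"travel": [-0.274, -0.1265, -0.18], "angular": [0, 0, 0.106], "gripper": 1}, {"travel": [-0.274, -0.1265, -0.22], "angular": [0, 0, 0.106], "gripper": 1}, {"travel": [-0.274, -0.1265, -0.24], "angular": [0, 0, 0.106], "gripper": 1}, {"travel": [-0.274, -0.1265, -0.24], "angular": [0, 0, 0.106], "gripper": 1}], "squeeze": 25}}

```text
t: 24.65
tool_pos: [0.4393, 0.0601, 0.0069]
tool_rot: [0.191, -3.13, -0.001]
contact_force: [-0.5, 0.9, 0.2]
opening: 0.0855
grip_force: 0.0
```

>>> {"fn": "step_arm", "kwargs": {"targets": [{"travel": [0, 0, 0], "angular": [0, 0, 0], "gripper": 1}, {"travel": [0, 0, -0.01], "angular": [0, 0, 0], "gripper": 1}, {"travel": [0, 0, -0.019], "angular": [0, 0, 0], "gripper": 1}, {"travel": [0, 0, -0.019], "angular": [0, 0, 0], "gripper": 1}]}}

```text
t: 25.05
tool_pos: [0.4417, 0.0601, -0.002]
tool_rot: [0.191, -3.135, 0.0]
contact_force: [-0.7, 0.7, 0.4]
opening: 0.0854
grip_force: 0.0
```

>>> {"fn": "step_arm", "kwargs": {"targets": [{"travel": [0, 0, 0], "angular": [0, 0, 0], "gripper": 0.85}, {"travel": [0, 0, 0], "angular": [0, 0, 0], "gripper": 0.75}, {"travel": [0, 0, 0], "angular": [0, 0, 0], "gripper": 0.6}, {"travel": [0, 0, 0], "angular": [0, 0, 0], "gripper": 0.6}, {"travel": [0, 0, 0], "angular": [0, 0, 0], "gripper": 0.6}, {"travel": [0, 0, 0], "angular": [0, 0, 0], "gripper": 0.6}]}}

```text
t: 25.65
tool_pos: [0.4423, 0.0601, -0.0011]
tool_rot: [-0.191, 3.135, -0.0]
contact_force: [-1.5, 0.9, 6.0]
opening: 0.0636
grip_force: 27.8
```

>>> {"fn": "step_arm", "kwargs": {"targets": [{"travel": [0, 0, 0.02], "angular": [0, 0, 0], "gripper": 0.6}, {"travel": [0, 0, 0.05], "angular": [0, 0, 0], "gripper": 0.6}, {"travel": [0, 0, 0.09], "angular": [0, 0, 0], "gripper": 0.6}, {"travel": [0, 0, 0.09], "angular": [0, 0, 0], "gripper": 0.6}, {"travel": [0, 0, 0.09], "angular": [0, 0, 0], "gripper": 0.6}]}}

```text
t: 26.15
tool_pos: [0.4422, 0.06, 0.0527]
tool_rot: [-0.191, 3.134, -0.0]
contact_force: [-0.3, 1.0, -1.4]
opening: 0.0638
grip_force: 27.7
```

```bash
python3 - <<'E'
from h import *
S=snap('s7','side',(190,150,310,240),6.5)
f=lambda u:(u-[190,150]+.5)*6.5-.5
th=.122;R=np.array([[np.cos(th),-np.sin(th)],[np.sin(th),np.cos(th)]])
C=np.array([[29,32],[29,-32],[-29,-32],[-29,32]])/1000@R.T+[.4415,.0595]
print(f(proj(S,np.r_[np.c_[C,np.full(4,.071)],np.c_[C,np.full(4,.054)]])).round())
E
```

```text
[[110. 194.]
 [175. 231.]
 [ 73. 260.]
 [ 10. 221.]
 [112. 225.]
 [177. 263.]
 [ 75. 292.]
 [ 13. 252.]]
```

View pics/s7.png

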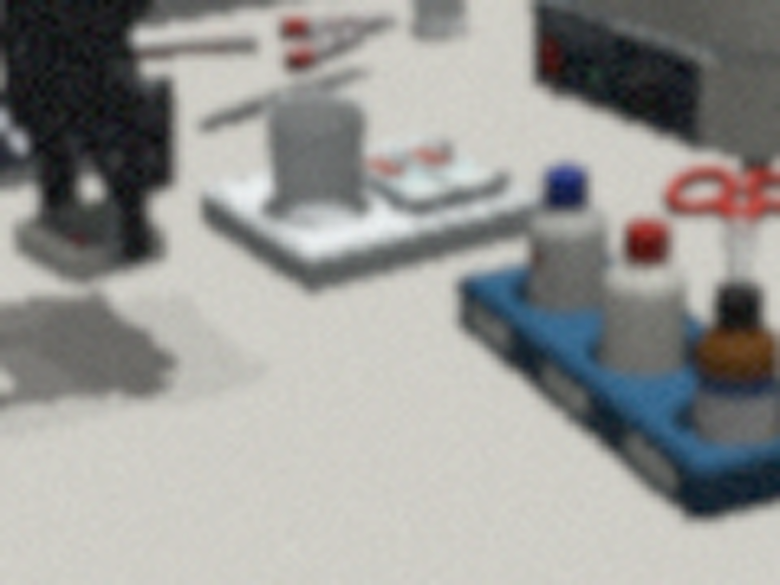

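The beaker is seated upright in the recess (317,150) and the timer is held level. Carrying the timer to its place.

>>> {"fn": "step_arm", "kwargs": {"targets": [{"travel": [0.03, -0.07, 0], "angular": [0, 0, -0.04], "gripper": 0.6}, {"travel": [0.06, -0.138, 0], "angular": [0, 0, -0.08], "gripper": 0.6}, {"travel": [0.09, -0.207, 0], "angular": [0, 0, -0.12], "gripper": 0.6}, {"travel": [0.12, -0.276, 0], "angular": [0, 0, -0.16], "gripper": 0.6}, {"travel": [0.15, -0.345, 0], "angular": [0, 0, -0.2], "gripper": 0.6}, {"travel": [0.175, -0.403, 0], "angular": [0, 0, -0.24], "gripper": 0.6}, {"travel": [0.192, -0.442, 0], "angular": [0, 0, -0.24], "gripper": 0.6}, {"travel": [0.192, -0.442, 0], "angular": [0, 0, -0.24], "gripper": 0.6}, {"travel": [0.192, -0.442, -0.03], "angular": [0, 0, -0.24], "gripper": 0.6}, {"travel": [0.192, -0.442, -0.06], "angular": [0, 0, -0.24], "gripper": 0.6}]}}

```text
t: 27.2
tool_pos: [0.5563, -0.2044, 0.0148]
tool_rot: [-0.105, -3.139, -0.001]
contact_force: [-0.2, -0.5, -1.8]
opening: 0.0634
grip_force: 27.7
```

>>> {"fn": "step_arm", "kwargs": {"targets": [{"travel": [0, 0, -0.01], "angular": [0, 0, 0], "gripper": 0.6}, {"travel": [0, 0, -0.02], "angular": [0, 0, 0], "gripper": 0.6}, {"travel": [0, 0, -0.025], "angular": [0, 0, 0], "gripper": 0.6}, {"travel": [0, 0, -0.025], "angular": [0, 0, 0], "gripper": 0.6}]}}

```text
t: 27.6
tool_pos: [0.557, -0.2049, 0.0012]
tool_rot: [-0.104, -3.14, -0.0]
contact_force: [0.0, -0.9, -0.4]
opening: 0.0636
grip_force: 27.7
```

```bash
python3 - <<'E'
from h import *
S=snap('s8','side',(225,170,345,260),6.5)
f=lambda u:(u-[225,170]+.5)*6.5-.5
th=-.066;R=np.array([[np.cos(th),-np.sin(th)],[np.sin(th),np.cos(th)]])
C=np.array([[29,32],[29,-32],[-29,-32],[-29,32]])/1000@R.T+[.5565,-.2056]
print(f(proj(S,np.r_[np.c_[C,np.full(4,.019)],np.c_[C,np.full(4,.0)]])).round())
D=np.array([[-43,124],[-43,-124],[43,-124]])/1000@R.T+[.6496,-.1296]
print('stand',f(proj(S,np.r_[np.c_[D,np.full(3,.026)],np.c_[D,np.full(3,.0)]])).round())
E
```

```text
[[365. 302.]
 [434. 359.]
 [317. 388.]
 [252. 329.]
 [365. 339.]
 [434. 397.]
 [318. 427.]
 [252. 366.]]
stand [[231. 148.]
 [477. 347.]
 [642. 306.]
 [231. 195.]
 [476. 399.]
 [639. 357.]]
```

View pics/s8.png

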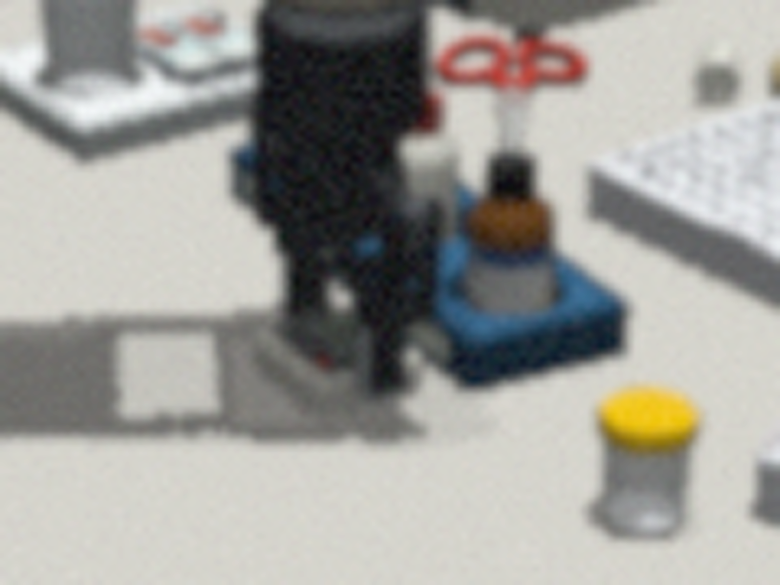

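>>> {"fn": "step_arm", "kwargs": {"targets": [{"travel": [0, 0, -0.003], "angular": [0, 0, 0], "gripper": 0.6}, {"travel": [0, 0, -0.005], "angular": [0, 0, 0], "gripper": 0.6}, {"travel": [0, 0, -0.005], "angular": [0, 0, 0], "gripper": 0.6}, {"travel": [0, 0, -0.005], "angular": [0, 0, 0], "gripper": 0.6}]}}

```text
t: 28.05
tool_pos: [0.5575, -0.2054, -0.0011]
tool_rot: [0.105, 3.139, -0.001]
contact_force: [-0.8, 0.7, 3.1]
opening: 0.0639
grip_force: 28.1
```

Resting on the desk. Releasing, then rising and moving clear to the left.

>>> {"fn": "step_arm", "kwargs": {"targets": [{"travel": [0, 0, 0], "angular": [0, 0, 0], "gripper": 0.85}, {"travel": [0, 0, 0], "angular": [0, 0, 0], "gripper": 1}, {"travel": [0, 0, 0], "angular": [0, 0, 0], "gripper": 1}, {"travel": [0, 0, 0], "angular": [0, 0, 0], "gripper": 1}, {"travel": [0, 0, 0.03], "angular": [0, 0, 0], "gripper": 1}, {"travel": [0, 0, 0.08], "angular": [0, 0, 0], "gripper": 1}, {"travel": [0, 0, 0.15], "angular": [0, 0, 0], "gripper": 1}, {"travel": [0, 0, 0.22], "angular": [0, 0, 0], "gripper": 1}, {"travel": [0, 0, 0.3], "angular": [0, 0, 0], "gripper": 1}, {"travel": [0, 0, 0.35], "angular": [0, 0, 0], "gripper": 1}]}}

```text
t: 29.05
tool_pos: [0.5581, -0.2057, 0.2126]
tool_rot: [0.105, 3.135, -0.004]
contact_force: [0.8, -0.9, 0.1]
opening: 0.0856
grip_force: 0.0
```

>>> {"fn": "step_arm", "kwargs": {"targets": [{"travel": [-0.2, 0.9, 0.05], "angular": [0, 0, 0], "gripper": 1}, {"travel": [-0.2, 0.9, 0.05], "angular": [0, 0, 0], "gripper": 1}, {"travel": [-0.2, 0.9, 0.05], "angular": [0, 0, 0], "gripper": 1}, {"travel": [-0.2, 0.9, 0.05], "angular": [0, 0, 0], "gripper": 1}, {"travel": [-0.2, 0.9, 0.05], "angular": [0, 0, 0], "gripper": 1}, {"travel": [-0.2, 0.9, 0.05], "angular": [0, 0, 0], "gripper": 1}, {"travel": [-0.2, 0.9, 0.05], "angular": [0, 0, 0], "gripper": 1}, {"travel": [-0.2, 0.9, 0.05], "angular": [0, 0, 0], "gripper": 1}, {"travel": [-0.2, 0.9, 0.05], "angular": [0, 0, 0], "gripper": 1}, {"travel": [-0.2, 0.9, 0.05], "angular": [0, 0, 0], "gripper": 1}]}}

```text
t: 30.05
tool_pos: [0.4478, 0.2841, 0.2355]
tool_rot: [0.105, 3.139, 0.0]
contact_force: [1.2, 0.0, -0.6]
opening: 0.0852
grip_force: 0.0
```

```bash
python3 - <<'E'
from h import *
T=snap('t9','top',(205,140,325,210),6.6,1.5)
f=lambda u:(u-[205,140]+.5)*6.6-.5
th=-.066;R=np.array([[np.cos(th),-np.sin(th)],[np.sin(th),np.cos(th)]])
C=np.array([[29,32],[29,-32],[-29,-32],[-29,32]])/1000@R.T+[.5565,-.2056]
D=np.array([[-43,124],[-43,-124],[43,-124],[43,124]])/1000@R.T+[.6496,-.1296]
print(f(proj(T,np.c_[C,np.full(4,.017)])).round().tolist(),f(proj(T,np.c_[D,np.full(4,.026)])).round().tolist())
E
```

```text
[[598.0, 280.0], [712.0, 286.0], [707.0, 388.0], [594.0, 382.0]] [[293.0, 234.0], [732.0, 257.0], [738.0, 107.0], [302.0, 85.0]]
```

View pics/t9.png

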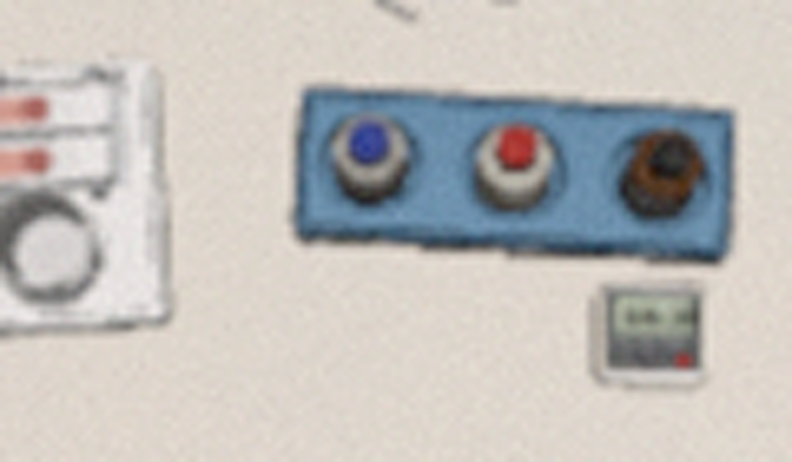

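The final view shows blue, red and amber in order from the station side, with caps at (369,143), (517,146) and (672,156). The beaker is in its recess (48,250). The timer is square to the stand in front of the amber well, with its centre at (650,335) and a gap of about 16 mm. Nothing is touching the robot, so I'm handing in.

```bash
python3 -c "
from station import ctrl
print(ctrl.finish_job())"
```

```text
the job is handed in; nothing more can be done
None
```

The job is handed in after about 30 s of robot time: bottles seated in order towards the rinse station on the left, beaker in its recess, and timer squared up about 16 mm in front of the fixative's well. Nothing tipped over, and the specimen cup, labels and forceps were left alone.

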